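# Close the guard basket and hold the disinfecting lamp over it

### The job

The clipper guards are loaded in the steel basket: swing its open wire lid fully shut, then take the hand-held disinfecting lamp by its handle and lift it over the row of containers (higher than their tops) to the basket, leaving the containers where they stand. Finish still holding the lamp, level and still, window down, centred over the closed lid with its long side along the basket's long side, about 2 cm above the lid and not touching it; do not put it down or let go.

Things in the scene. Friction and masses are not known exactly. Their poses are not given: they have to be found in the camera images.
- basket: Shallow open steel tray, fixed to the table, 130 mm (its x) by 210 mm (its y, the long side) by 45 mm high, 4 mm walls and floor, wire lid hinged along its far (+x) long side; three black plastic clipper guards lie loose inside, all below the rim. Origin: centre of its underside, on the table. It stands on the left or the right of the row of containers, turned by up to 0.3 rad, its -x side towards the robot.
- lid (a joint): Angle of the wire lid, rad: 0 fully shut (lid level), grows as the lid's near (-x) edge swings up; stop at 1.2; starts 0.5 to 1.0. Stiff hinge: the lid stays where it is left, about 1 to 2 N down on its near edge moves it. No latch.
- lid_hinge (a point): Point on the hinge line, at the middle of the lid's width, 49 mm above the table and 65 mm from the basket's centre along +x of the basket. The axis runs along the basket's y. The point turns with the lid: at lid angle 0 its axes are those of the basket, and its -x axis points along the lid to the tab.
- lid_tab (a point): Middle of the upper face of the flat steel tab (20 mm by 60 mm, 6 mm thick) on the lid's near edge, 139 mm from the hinge line; moves with the lid. The lid is a 6 mm thick frame with wires, 130 by 210 mm, with the tab sticking out by 19 mm beyond the basket at the middle of the near edge; its middle plane passes through the hinge line. The tab's outer, upper face is the one to push on.
- lid_closed_center (a point): Centre of the upper face of the lid as it lies when shut: on the basket's axis, 52 mm above the table; fixed to the basket, same axes as the basket. The lamp is to hover over this point.
- lamp: Hand-held disinfecting lamp lying on the table window down: grey box 190 mm (its x, long) by 64 mm (its y) by 40 mm high, bow handle on top, whole height 84 mm, 0.3 to 0.65 kg, centre of mass under the middle of the handle. Origin: centre of its underside (the window), z up through the handle. It lies on the other side of the containers from the basket; its long axis is turned by up to 0.7 rad from the world y direction. Either end may point either way in the end.
- lamp_handle (a point): Centre of the lamp's black handle bar, 74 mm above the lamp's underside: bar 120 mm along the lamp's x, 22 mm wide along its y, 20 mm high; 24 mm of free space between bar and housing, and the posts at the bar's ends leave 88 mm free between them.
- lotion: White round bottle with a black cap, 54 mm diameter, 145 mm high, standing loose in the row of three containers between lamp and basket. Origin: centre of its underside.
- jar: Greenish glass jar with a steel cap, 80 mm diameter, 125 mm high, standing loose in the same row. Origin: centre of its underside.
- foam: Aluminium can, 54 mm diameter, 150 mm high, standing loose in the same row. Origin: centre of its underside.
- guard_a: Black clipper guard 14 mm high, 47 by 44 mm, loose in the basket. Origin: on its underside, about its middle.
- guard_b: Black clipper guard 19 mm high, 47 by 44 mm, loose in the basket. Origin: on its underside, about its middle.
- guard_c: Black clipper guard 25 mm high, 47 by 44 mm, loose in the basket. Origin: on its underside, about its middle.
There are look-alikes about, which are no part of the job. Leave any orange or purple look-alike of the lotion alone.

How it is judged:
On the way, in this order (a step that is already met when the one before it is completed fails the run):
1. the basket's lid is fully shut while the lamp still lies where it was (value of joint lid below 0.06 rad and height (world z) of lamp below 0.03 m), for 0.2 s.
2. the lamp is lifted higher than the tops of the containers (height (world z) of lamp above 0.15 m and contact force between the fingers and lamp above 1 N), for 0.1 s.
At the end, for the whole second after the job is handed in: Lid shut (under 0.06 rad), guards inside; lamp held in the fingers, still, level within 0.12 rad, its window 6 to 35 mm above the shut lid, touching neither basket nor containers, centred within 18 mm, long axis within 0.15 rad of the basket's long side (either way round) (value of joint lid below 0.06 rad and z of lamp in the frame of lid_closed_center between 0.006 and 0.035 m and horizontal distance between lamp and lid_closed_center below 0.018 m and angle between the x axis of lamp and the y axis of basket, either way round below 0.15 rad and angle between lamp's own z axis and vertical below 0.12 rad and contact force between the fingers and lamp above 1 N and contact force between lamp and basket below 0.1 N and linear speed of lamp below 0.03 m/s and angular speed of lamp below 0.2 rad/s and contact force between lamp and lotion below 0.1 N and contact force between lamp and jar below 0.1 N and contact force between lamp and foam below 0.1 N and horizontal distance between each of guard_a, guard_b, guard_c and basket below 0.12 m and z of each of guard_a, guard_b, guard_c in the frame of basket below 0.045 m); the arm keeps its last pose, push and grip.
It fails at once if the lotion is knocked over or pushed more than 20 mm (distance of lotion from where it was at the start of the episode above 0.02 m or angle between lotion's own z axis and vertical above 0.35 rad).
It fails at once if the jar is knocked over or pushed more than 20 mm (distance of jar from where it was at the start of the episode above 0.02 m or angle between jar's own z axis and vertical above 0.35 rad).
It fails at once if the foam is knocked over or pushed more than 20 mm (distance of foam from where it was at the start of the episode above 0.02 m or angle between foam's own z axis and vertical above 0.35 rad).
It also fails if it takes over 64 s, if anything falls off the work surface, if the arm or the gripper's body presses on something with over 40 N, if the wrist force passes 120 N, or if a joint passes its speed limit or range.

### The arm

A 7-joint arm with a two-finger parallel gripper is mounted at the origin on the work surface. World frame = base frame: x ahead of the robot, y to its left, z up, the work surface at z = 0. Lengths are in m, angles in rad, forces in N, time in s.
With the tool pointing down it reaches from about 0.425 to 0.925 m from the base axis. Payload 6.8 kg.
Tool frame: the origin (TCP) lies midway between the tips of the shut fingers; the grasp point (between the pads) lies 19 mm behind it; z points along the fingers, y is the line along which they close (so a half turn about z gives the same grasp; the last joint's range is limited). The gripper opens to 88 mm and grips with 3 to 60 N. Pads are 20 mm wide; open, the fingers measure 115 mm over their backs; the gripper's body (75 mm by 178 mm) begins 61 mm behind the grasp point.
Start: joints at [-1.21, 0.477, 0.022, 1.555, -0.011, 1.109, -0.083], TCP at [0.305, 0.602, 0.223] pointing down, gripper open.
Joint ranges: [-2.96, 2.96], [-0.34, 2.1], [-1.41, 1.46], [0.24, 2.44], [-1.37, 4.51], [0.17, 1.92], [-2.96, 2.96]. Speed limits (rad/s): [2.39, 2.39, 3.14, 3.14, 3.14, 3.14, 3.14].

### API

Orientations are given as a unit quaternion [x, y, z, w].
In Python, from station import ctrl, cams gives the robot as it stands.
- The arm moves only by the shell command python3 -m handwheel 'ROWS'. ROWS is JSON, a list of rows, each an object of numbers: "claw": the opening, from 0 (shut) to 1 (fully open); "x", "y", "z": the shift along the tool's x, y, z in mm; "yaw": the turn about the tool's z in degrees. In form: [{"claw": .., "x": .., "y": .., "z": .., "yaw": ..}, ...]. A call has 1 to 5 rows; each row shifts and turns the commanded pose from where the row before left it, along the tool's axes as they then stand; what a row does not reach is not made up. A row lasts 1/12 s, in which the tool goes at most 41.7 mm and 7.16 degrees, less where a joint would pass 70% of its speed; a pose out of reach is approached as far as the arm can. A call with a gripper value outside its range is refused whole. The fingers move at their own pace and stop on an object; the grip force is fixed at half the most. Time passes only in rows, so rows that do not move let the fingers close. It gives the time, the measured TCP pose, the force, the opening and the grip force at its end, in the units of the state.
- ctrl.observe(): the state, without advancing time (a new reading comes with each control period).
- cams.capture(name): name is "side" or "top"; returns (picture, depth): 400x640x3 uint8, blue, green, red; 400x640 float32, m along the optical axis (not along the pixel's ray), 0 where there is no reading.
- cams.camera_info(name): a dict with "fovy" (degrees; the focal length in pixels is half the picture's height over the tangent of half this angle, whatever the lens; pixels are square), "cx", "cy" (the principal point, pixels), "position" and "rotation" of the camera in the world. Camera axes: x right, y down, z forward; pixel columns grow to the right and rows downward; lengths in m; the calibration is good to about 2 mm. A picture is of the moment at which its call begins. camera_info takes no time and is no camera call.
- ctrl.finish_job(): hands the job in; it is judged then, once.
The state is a dict: "clock": time; "q": joint angles; "qvel": joint speeds; "joint_efforts": joint torques, N m; "eef_pos": TCP position; "ee_rot": TCP orientation; "ft_force": force on the tool from outside, world axes, zero at the start; "moment": the same for the moment, N m; "finger_gap": finger opening in m; "gripper_force": force on a finger pad.
Only numpy, scipy, OpenCV 4.12 (cv2) and the standard library are available. Lean on these libraries where they do the work, as an engineer would, in place of code of your own. Each camera call takes 0.05 s, during which the arm holds its last target. There are 200 camera calls.

## Working session

There is one attempt and no reset: what is moved stays moved. The work goes in short steps, Python scripts to look and compute and a shell command to move; the robot and the scene stay as the last step left them, time stands still between calls to the robot, and variables do not carry over. Pictures are saved under pics/ and viewed, at most 10 in all, crops included, and the job is handed in when it is done.

```bash
ls; mkdir -p pics; python3 - <<'E'
from station import ctrl,cams
import cv2,numpy as np
for n in ("top","side"):
    p,d=cams.capture(n); cv2.imwrite(f"pics/{n}0.png",p); np.save(f"pics/{n}0.npy",d)
    print(n,cams.camera_info(n),(d==0).mean())
print(ctrl.observe())
E
```

```text
pics
top {'fovy': 45.03211792878678, 'cx': 319.44076217535945, 'cy': 198.4797084275726, 'position': array([ 0.50631539, -0.02550833,  1.32983736]), 'rotation': array([-0.70026094,  0.71275589, -0.02068335,  0.03443618])} 0.0043046875
side {'fovy': 56.6431857542467, 'cx': 319.4627293390237, 'cy': 204.20891674981914, 'position': array([0.54847696, 0.54620456, 0.70736086]), 'rotation': array([-0.03601225,  0.93024265, -0.36511668,  0.00644491])} 0.00401953125
{'clock': 0.1, 'q': array([-1.21009355,  0.47773813,  0.02236932,  1.55630602, -0.01146284,
        1.10930229, -0.08308904]), 'qvel': array([ 0.00128271, -0.00238159,  0.00026987, -0.00174066,  0.00188179,
       -0.00096725,  0.00059283]), 'joint_efforts': array([ 4.22276047e-03, -5.84094071e+01,  1.54015917e+00, -2.73314041e+01,
       -5.42073708e-02,  1.31418061e-02,  4.97981125e-05]), 'eef_pos': array([0.3047743 , 0.60168916, 0.22178526]), 'ee_rot': array([ 2.32248870e-01,  9.72656055e-01, -8.05500862e-04, -1.08259867e-04]), 'ft_force': array([-0.09703151, -0.81150082, -0.22422173]), 'moment': array([-0.03330212,  0.00529446,  0.01169852]), 'gripper_force': 0.0, 'finger_gap': 0.08789679422095414}
```

View pics/top0.png

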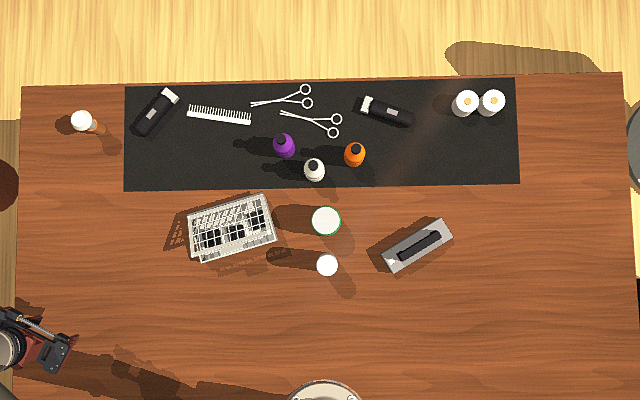

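View pics/side0.png

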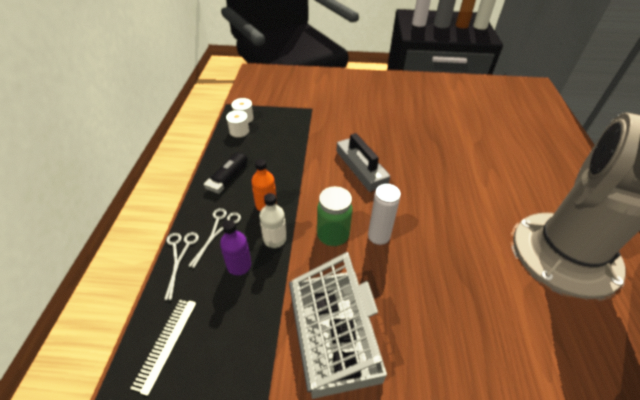

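Top view: lamp at (417,245) with its black handle, foam can (327,265), jar (326,221), white lotion (314,170), basket (232,228). The orange (354,155) and purple (283,146) bottles are look-alikes. Side view: lamp (363,160), lid with its tab at about (368,298). Could be mistaken for the lamp: the dark clippers at (155,112) and (385,110), which lie on the mat. The grey box with a bow handle at (417,245) is the lamp.

```bash
cat > h.py <<'E'
import numpy as np,cv2
from scipy.spatial.transform import Rotation as R
from station import ctrl,cams
def cloud(n,d):
    i=cams.camera_info(n); f=200/np.tan(np.radians(i['fovy'])/2)
    v,u=np.mgrid[:400,:640]
    P=np.dstack([(u-i['cx'])*d/f,(v-i['cy'])*d/f,d])
    W=P@R.from_quat(i['rotation']).as_matrix().T+i['position']; W[d==0]=np.nan
    return W
def pix(n,p):
    i=cams.camera_info(n); f=200/np.tan(np.radians(i['fovy'])/2)
    c=R.from_quat(i['rotation']).as_matrix().T@(np.array(p)-i['position'])
    return c[:2]/c[2]*f+[i['cx'],i['cy']]
def rect(pts):
    (c,s,a)=cv2.minAreaRect((pts[:,:2]*1000).astype(np.float32)); return np.round(c,1),np.round(s,1),round(a,1)
E
python3 - <<'E'
from h import *
T=cloud("top",np.load("pics/top0.npy")); S=cloud("side",np.load("pics/side0.npy"))
print("table",np.nanmedian(T[320:350,400:500,2]),np.nanmedian(S[300:340,400:440,2]))
def roi(W,x0,x1,y0,y1,z0,z1):
    m=(W[...,0]>x0)&(W[...,0]<x1)&(W[...,1]>y0)&(W[...,1]<y1)&(W[...,2]>z0)&(W[...,2]<z1); return W[m]
l=pix
for nm,W in(("top",T),("side",S)):
    a=W[245,417] if nm=="top" else W[160,363]; print(nm,"at lamp",a)
    for z0,z1 in((.03,.05),(.07,.1)):
        p=roi(W,a[0]-.13,a[0]+.13,a[1]-.13,a[1]+.13,z0,z1); print(z0,len(p),rect(p),p[:,2].mean())
for nm,u,v in(("foam",327,265),("jar",326,221),("lotion",314,170)):
    a=T[v,u]
    p=roi(T,a[0]-.05,a[0]+.05,a[1]-.05,a[1]+.05,a[2]-.008,a[2]+.02); print(nm,a.round(3),cv2.minEnclosingCircle((p[:,:2]*1000).astype(np.float32)))
print("tab side",S[298,368], "basket", T[228,232])
b=T[228,232]
for nm,W in(("top",T),("side",S)):
    p=roi(W,b[0]-.2,b[0]+.2,b[1]-.18,b[1]+.14,.06,.2); print(nm,len(p),p.min(0),p.max(0))
    rng=np.random.default_rng(0);best=0
    for k in range(300):
        q=p[rng.choice(len(p),3,replace=False)];n=np.cross(q[1]-q[0],q[2]-q[0]);n/=np.linalg.norm(n)+1e-12
        i=abs((p-q[0])@n)<.004
        if i.sum()>best: best=i.sum();I=i
    c=p[I].mean(0);n=np.linalg.svd(p[I]-c)[2][2];n*=np.sign(n[2]);print(best,c,n,"lid",np.arccos(n[2]),"basket yaw",np.arctan2(-n[1],-n[0]),rect(p[I]))
im=cv2.imread("pics/side0.png")[240:400,270:400]; cv2.imwrite("pics/c1.png",cv2.resize(np.hstack([cv2.resize(im,None,fx=3,fy=3),cv2.resize(cv2.imread("pics/top0.png")[180:280,170:280],None,fx=3.5,fy=4.8)]),None,fx=.98,fy=.98))
E
```

```text
table -0.0012095659635688039 0.0007132017896401832
top at lamp [ 0.47982416 -0.24955218  0.08598633]
0.03 1287 (array([ 478.5, -257.7]), array([ 64.5, 190.6]), 30.3) 0.03904513337115102
0.07 420 (array([ 478.5, -257.4]), array([ 22.3, 119.4]), 30.4) 0.08237449710803259
side at lamp [ 0.47527568 -0.24879915  0.03932304]
0.03 856 (array([ 478.5, -252.4]), array([ 64.2, 190.7]), 30.7) 0.04012234616401917
0.07 344 (array([ 479.1, -254.1]), array([ 23.7, 122.5]), 29.4) 0.08207358233338886
foam [ 0.436 -0.019  0.149] ((436.9410095214844, -17.79412269592285), 25.693517684936523)
jar [ 0.544 -0.018  0.122] ((546.6533813476562, -16.65484619140625), 34.72325897216797)
lotion [0.671 0.009 0.136] ((683.5534057617188, 11.978135108947754), 12.487110137939453)
tab side [0.47910353 0.22246501 0.12662356] basket [0.53276021 0.23863963 0.01876438]
top 1537 [0.45972776 0.07385903 0.06004641] [0.73275006 0.34679404 0.13417516]
1370 [0.51940408 0.23128515 0.09854125] [0.51455337 0.14519902 0.84507519] lid 0.5640905392129802 basket yaw -2.8665593448088056 (array([527.2, 233.1]), array([116.4, 211.4]), 14.7)
side 3492 [0.45951766 0.08009118 0.06000033] [0.73260239 0.35223893 0.13196732]
3350 [0.51876914 0.2458031  0.09851212] [0.51439731 0.14452372 0.84528593] lid 0.5636962562877477 basket yaw -2.8676963969512346 (array([528.7, 235.7]), array([118.7, 211.8]), 15.9)
```

View pics/c1.png

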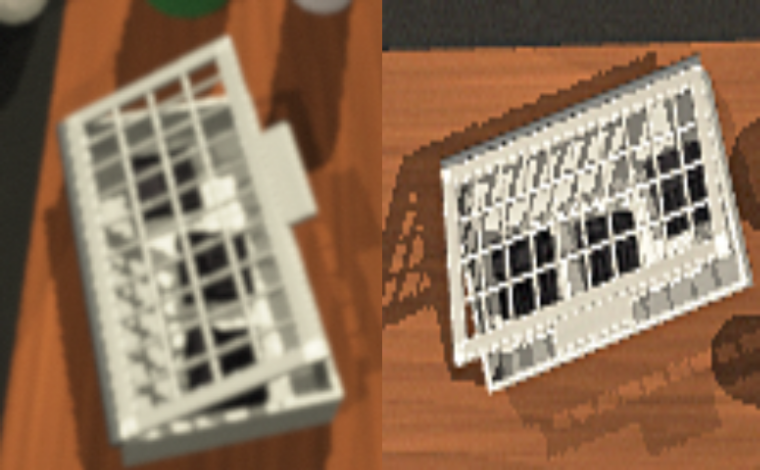

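Estimates: basket centre (0.528, 0.2345), yaw 0.274, lid angle 0.56. The tab is at (0.478, 0.220, 0.126) now and will be at (0.457, 0.214, 0.052) when shut. The lamp is at (0.4785, -0.256), with its long axis at 120.4°.

```bash
python3 -m handwheel '[{"claw":0,"x":-32,"y":-26},{"claw":0,"x":-32,"y":-26},{"claw":0,"x":-32,"y":-26},{"claw":0,"x":-32,"y":-26},{"claw":0,"x":-32,"y":-26}]' && python3 -m handwheel '[{"claw":0,"x":-32,"y":-26},{"claw":0,"x":-32,"y":-26},{"claw":0,"x":-32,"y":-26},{"claw":0,"x":-32,"y":-26},{"claw":0,"x":-7,"y":-3}]' && python3 -m handwheel '[{"claw":0,"yaw":6.8},{"claw":0,"yaw":6.8},{"claw":0,"yaw":6.8},{"claw":0,"yaw":6.8},{"claw":0,"yaw":6.8}]' && python3 -m handwheel '[{"claw":0,"yaw":6.8},{"claw":0,"yaw":6.6},{"claw":0,"z":25},{"claw":0,"z":25},{"claw":0}]'
```

```text
validation failed for argument at $[0]...
```

```bash
python3 -m handwheel '[{"claw":0,"x":-32,"y":-26,"z":0,"yaw":0},{"claw":0,"x":-32,"y":-26,"z":0,"yaw":0},{"claw":0,"x":-32,"y":-26,"z":0,"yaw":0},{"claw":0,"x":-32,"y":-26,"z":0,"yaw":0},{"claw":0,"x":-32,"y":-26,"z":0,"yaw":0}]' && python3 -m handwheel '[{"claw":0,"x":-32,"y":-26,"z":0,"yaw":0},{"claw":0,"x":-32,"y":-26,"z":0,"yaw":0},{"claw":0,"x":-32,"y":-26,"z":0,"yaw":0},{"claw":0,"x":-32,"y":-26,"z":0,"yaw":0},{"claw":0,"x":-32,"y":-26,"z":0,"yaw":0}]' && python3 -m handwheel '[{"claw":0,"x":-7,"y":-3,"z":0,"yaw":0},{"claw":0,"x":0,"y":0,"z":0,"yaw":6.8},{"claw":0,"x":0,"y":0,"z":0,"yaw":6.8},{"claw":0,"x":0,"y":0,"z":0,"yaw":6.8},{"claw":0,"x":0,"y":0,"z":0,"yaw":6.8}]' && python3 -m handwheel '[{"claw":0,"x":0,"y":0,"z":0,"yaw":6.8},{"claw":0,"x":0,"y":0,"z":0,"yaw":6.8},{"claw":0,"x":0,"y":0,"z":0,"yaw":6.6},{"claw":0,"x":0,"y":0,"z":25,"yaw":0},{"claw":0,"x":0,"y":0,"z":25,"yaw":0}]' && python3 -m handwheel '[{"claw":0,"x":0,"y":0,"z":0,"yaw":0}]'
```

```text
clock: 0.52
eef_pos: [0.3893, 0.4118, 0.2223]
ee_rot: [0.232, 0.973, -0.0, -0.0]
ft_force: [1.6, 1.0, -0.3]
finger_gap: 0.0578
gripper_force: 0.0
clock: 0.93
eef_pos: [0.4732, 0.2236, 0.2226]
ee_rot: [0.232, 0.973, -0.0, -0.0]
ft_force: [0.5, 0.3, -0.4]
finger_gap: 0.0247
gripper_force: 0.0
clock: 1.35
eef_pos: [0.4776, 0.2197, 0.2223]
ee_rot: [0.457, 0.889, -0.0, -0.0]
ft_force: [0.1, -0.2, -0.4]
finger_gap: 0.0004
gripper_force: 0.0
clock: 1.77
eef_pos: [0.4787, 0.2207, 0.1731]
ee_rot: [0.604, 0.797, 0.002, 0.0]
ft_force: [0.3, -0.3, 0.1]
finger_gap: 0.0006
gripper_force: 0.0
clock: 1.85
eef_pos: [0.475, 0.2187, 0.1687]
ee_rot: [0.603, 0.797, -0.004, -0.001]
ft_force: [-0.8, 0.7, -0.6]
finger_gap: 0.0006
gripper_force: 0.0
```

```bash
python3 -m handwheel '[{"claw":0,"x":0,"y":0,"z":23,"yaw":0},{"claw":0,"x":0,"y":0,"z":20,"yaw":0},{"claw":0,"x":0,"y":-4,"z":9,"yaw":0},{"claw":0,"x":0,"y":-4,"z":9,"yaw":0},{"claw":0,"x":0,"y":-3,"z":8,"yaw":0}]' && python3 -m handwheel '[{"claw":0,"x":0,"y":-3,"z":8,"yaw":0},{"claw":0,"x":0,"y":-2,"z":8,"yaw":0},{"claw":0,"x":0,"y":-2,"z":8,"yaw":0},{"claw":0,"x":0,"y":-1,"z":8,"yaw":0},{"claw":0,"x":0,"y":-1,"z":8,"yaw":0}]' && python3 -m handwheel '[{"claw":0,"x":0,"y":-1,"z":6,"yaw":0},{"claw":0,"x":0,"y":0,"z":4,"yaw":0},{"claw":0,"x":0,"y":0,"z":3,"yaw":0},{"claw":0,"x":0,"y":0,"z":0,"yaw":0},{"claw":0,"x":0,"y":0,"z":0,"yaw":0}]'
```

```text
clock: 2.27
eef_pos: [0.467, 0.2169, 0.1038]
ee_rot: [0.604, 0.797, 0.0, -0.0]
ft_force: [-1.3, -0.4, 1.4]
finger_gap: 0.0004
gripper_force: 0.6
clock: 2.68
eef_pos: [0.4584, 0.2144, 0.063]
ee_rot: [0.604, 0.797, 0.0, -0.0]
ft_force: [-0.5, 0.5, 0.5]
finger_gap: 0.0006
gripper_force: 0.5
clock: 3.1
eef_pos: [0.4576, 0.2142, 0.0521]
ee_rot: [0.604, 0.797, 0.0, -0.001]
ft_force: [-6.7, -3.0, 21.4]
finger_gap: 0.0002
gripper_force: 10.9
```

```bash
python3 -m handwheel '[{"claw":0,"x":0,"y":0,"z":-10,"yaw":0},{"claw":0,"x":0,"y":0,"z":-38,"yaw":0},{"claw":0,"x":0,"y":0,"z":-38,"yaw":0},{"claw":0,"x":0,"y":0,"z":-38,"yaw":0},{"claw":0,"x":0,"y":0,"z":-38,"yaw":0}]' && python3 -m handwheel '[{"claw":0,"x":0,"y":0,"z":-38,"yaw":0},{"claw":1,"x":-38,"y":-9,"z":0,"yaw":0},{"claw":1,"x":-38,"y":-9,"z":0,"yaw":0},{"claw":1,"x":-38,"y":-9,"z":0,"yaw":0},{"claw":1,"x":-38,"y":-9,"z":0,"yaw":0}]' && python3 -m handwheel '[{"claw":1,"x":-38,"y":-9,"z":0,"yaw":0},{"claw":1,"x":-38,"y":-9,"z":0,"yaw":0},{"claw":1,"x":-38,"y":-9,"z":0,"yaw":0},{"claw":1,"x":-38,"y":-9,"z":0,"yaw":0},{"claw":1,"x":-38,"y":-9,"z":0,"yaw":0}]' && python3 -m handwheel '[{"claw":1,"x":-38,"y":-9,"z":0,"yaw":0},{"claw":1,"x":-38,"y":-9,"z":0,"yaw":0},{"claw":1,"x":-38,"y":-9,"z":0,"yaw":0},{"claw":1,"x":0,"y":0,"z":0,"yaw":-7},{"claw":1,"x":0,"y":0,"z":0,"yaw":-7}]' && python3 -m handwheel '[{"claw":1,"x":0,"y":0,"z":0,"yaw":-0.7},{"claw":1,"x":0,"y":0,"z":0,"yaw":0}]'
python3 - <<'E'
from h import *
ims=[]
for n in ("top","side"):
    p,d=cams.capture(n); np.save(f"pics/{n}1.npy",d); ims.append(p)
    W=cloud(n,d)
    for m in [(abs(W[...,0]-.53)<.14)&(abs(W[...,1]-.235)<.16)&(W[...,2]>.044)&(W[...,2]<.1)]:
        p=W[m];c=p.mean(0);nn=np.linalg.svd(p-c)[2][2];nn*=np.sign(nn[2]);print(n,len(p),rect(p),c,nn)
    if n=="side":
        m=(abs(W[...,0]-.478)<.14)&(abs(W[...,1]+.256)<.12)&(W[...,2]>.07)&(W[...,2]<.1);print("handle",rect(W[m]))
cv2.imwrite("pics/s1.png",ims[1])
E
```

```text
clock: 3.52
eef_pos: [0.4575, 0.2137, 0.2144]
ee_rot: [0.604, 0.797, -0.0, 0.0]
ft_force: [0.8, 0.5, -0.9]
finger_gap: 0.0004
gripper_force: 0.0
clock: 3.93
eef_pos: [0.4641, 0.0564, 0.2511]
ee_rot: [0.603, 0.797, 0.001, 0.0]
ft_force: [0.4, 0.4, 0.1]
finger_gap: 0.0237
gripper_force: 0.0
clock: 4.35
eef_pos: [0.4722, -0.139, 0.251]
ee_rot: [0.604, 0.797, 0.0, 0.0]
ft_force: [0.5, -0.6, -1.3]
finger_gap: 0.0572
gripper_force: 0.0
clock: 4.77
eef_pos: [0.4766, -0.2573, 0.2506]
ee_rot: [0.502, 0.865, -0.001, 0.0]
ft_force: [-0.1, 0.1, 0.2]
finger_gap: 0.0867
gripper_force: 0.0
clock: 4.93
eef_pos: [0.4773, -0.2541, 0.2506]
ee_rot: [0.498, 0.867, 0.0, -0.0]
ft_force: [0.5, 0.3, 0.3]
finger_gap: 0.088
gripper_force: 0.0
top 2122 (array([526.4, 232.7]), array([156.8, 211.7]), 16.0) [0.53202161 0.23451618 0.05028293] [0.00680944 0.00161184 0.99997552]
side 4543 (array([526. , 235.5]), array([157.7, 210.6]), 15.9) [0.53136355 0.2496849  0.05149189] [0.0099282  0.00393585 0.99994297]
handle (array([ 478.2, -253.3]), array([ 23.9, 120.7]), 30.2)
```

View pics/s1.png

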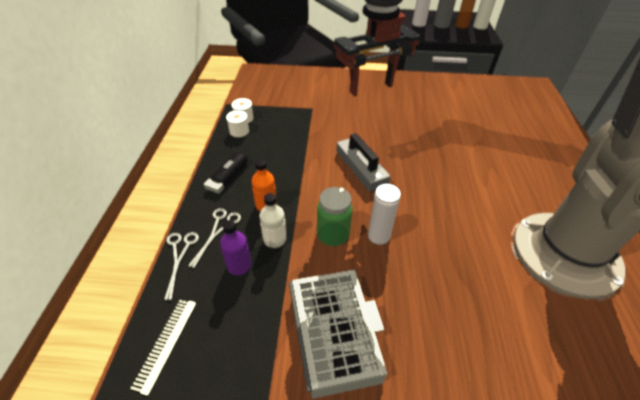

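Side view: the lid lies flat on the basket at (335,330), the containers stand where they were (jar 335,217; can 384,214; lotion 272,222), and the open gripper is above the lamp (363,160). Next I descend and grip.

```bash
python3 -m handwheel '[{"claw":1,"x":-2,"y":0,"z":38,"yaw":0},{"claw":1,"x":0,"y":0,"z":38,"yaw":0},{"claw":1,"x":0,"y":0,"z":35,"yaw":0},{"claw":1,"x":0,"y":0,"z":25,"yaw":0},{"claw":1,"x":0,"y":0,"z":20,"yaw":0}]' && python3 -m handwheel '[{"claw":1,"x":0,"y":0,"z":20,"yaw":0},{"claw":1,"x":0,"y":0,"z":12,"yaw":0},{"claw":1,"x":0,"y":0,"z":9,"yaw":0},{"claw":1,"x":0,"y":0,"z":0,"yaw":0},{"claw":0,"x":0,"y":0,"z":0,"yaw":0}]' && python3 -m handwheel '[{"claw":0,"x":0,"y":0,"z":0,"yaw":0},{"claw":0,"x":0,"y":0,"z":0,"yaw":0},{"claw":0,"x":0,"y":0,"z":0,"yaw":0},{"claw":0,"x":0,"y":0,"z":0,"yaw":0},{"claw":0,"x":0,"y":0,"z":0,"yaw":0}]' && python3 -m handwheel '[{"claw":0,"x":0,"y":0,"z":0,"yaw":0},{"claw":0,"x":0,"y":0,"z":0,"yaw":0},{"claw":0,"x":0,"y":0,"z":0,"yaw":0},{"claw":0,"x":0,"y":0,"z":0,"yaw":0},{"claw":0,"x":0,"y":0,"z":0,"yaw":0}]'
```

```text
clock: 5.45
eef_pos: [0.4776, -0.2546, 0.0924]
ee_rot: [0.497, 0.868, -0.0, -0.001]
ft_force: [0.0, -0.1, -0.4]
finger_gap: 0.0879
gripper_force: 0.0
clock: 5.87
eef_pos: [0.4787, -0.2558, 0.054]
ee_rot: [0.497, 0.868, -0.0, 0.0]
ft_force: [0.3, -0.3, -0.3]
finger_gap: 0.0839
gripper_force: 0.0
clock: 6.28
eef_pos: [0.4787, -0.2558, 0.0541]
ee_rot: [0.497, 0.868, 0.0, 0.0]
ft_force: [-0.7, 0.8, 0.5]
finger_gap: 0.051
gripper_force: 0.0
clock: 6.7
eef_pos: [0.4781, -0.2559, 0.0536]
ee_rot: [0.497, 0.868, -0.0, -0.0]
ft_force: [-0.2, -0.8, 1.4]
finger_gap: 0.0219
gripper_force: 30.0
```

```bash
python3 -m handwheel '[{"claw":0,"x":0,"y":0,"z":-6,"yaw":0},{"claw":0,"x":0,"y":0,"z":-15,"yaw":0},{"claw":0,"x":0,"y":0,"z":-25,"yaw":0},{"claw":0,"x":0,"y":0,"z":-30,"yaw":0},{"claw":0,"x":0,"y":0,"z":-30,"yaw":0}]' && python3 -m handwheel '[{"claw":0,"x":0,"y":0,"z":-30,"yaw":0},{"claw":0,"x":0,"y":0,"z":-30,"yaw":0},{"claw":0,"x":0,"y":0,"z":-25,"yaw":0},{"claw":0,"x":0,"y":0,"z":-15,"yaw":0},{"claw":0,"x":0,"y":0,"z":-6,"yaw":0}]' && python3 -m handwheel '[{"claw":0,"x":0,"y":0,"z":0,"yaw":0},{"claw":0,"x":0,"y":0,"z":0,"yaw":0}]'
python3 - <<'E'
from h import *
p,d=cams.capture("side"); cv2.imwrite("pics/s2.png",p)
E
```

```text
clock: 7.12
eef_pos: [0.477, -0.2552, 0.1599]
ee_rot: [0.497, 0.868, -0.0, -0.002]
ft_force: [1.1, -0.0, -5.5]
finger_gap: 0.0221
gripper_force: 30.0
clock: 7.53
eef_pos: [0.4787, -0.2561, 0.2678]
ee_rot: [0.497, 0.868, 0.001, 0.001]
ft_force: [-0.1, -1.2, -5.4]
finger_gap: 0.0214
gripper_force: 30.0
clock: 7.7
eef_pos: [0.4776, -0.2552, 0.2645]
ee_rot: [0.497, 0.868, -0.0, -0.001]
ft_force: [0.4, 0.8, -7.3]
finger_gap: 0.0218
gripper_force: 30.0
```

View pics/s2.png

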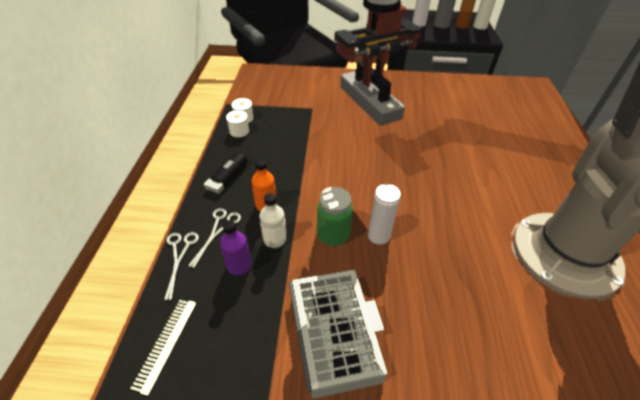

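The lamp hangs level in the fingers at (372,95), well above the container tops (can top at 386,193). I carry it over at this height, then turn it.

```bash
python3 -m handwheel '[{"claw":0,"x":8,"y":6,"z":0,"yaw":0},{"claw":0,"x":17,"y":12,"z":0,"yaw":0},{"claw":0,"x":25,"y":18,"z":0,"yaw":0},{"claw":0,"x":25,"y":18,"z":0,"yaw":0},{"claw":0,"x":25,"y":18,"z":0,"yaw":0}]' && python3 -m handwheel '[{"claw":0,"x":25,"y":19,"z":0,"yaw":0},{"claw":0,"x":25,"y":19,"z":0,"yaw":0},{"claw":0,"x":25,"y":19,"z":0,"yaw":0},{"claw":0,"x":25,"y":19,"z":0,"yaw":0},{"claw":0,"x":25,"y":19,"z":0,"yaw":0}]' && python3 -m handwheel '[{"claw":0,"x":25,"y":18,"z":0,"yaw":0},{"claw":0,"x":25,"y":18,"z":0,"yaw":0},{"claw":0,"x":25,"y":18,"z":0,"yaw":0},{"claw":0,"x":25,"y":18,"z":0,"yaw":0},{"claw":0,"x":25,"y":18,"z":0,"yaw":0}]' && python3 -m handwheel '[{"claw":0,"x":25,"y":18,"z":0,"yaw":0},{"claw":0,"x":15,"y":11,"z":0,"yaw":0},{"claw":0,"x":8,"y":6,"z":0,"yaw":0},{"claw":0,"x":0,"y":0,"z":0,"yaw":3},{"claw":0,"x":0,"y":0,"z":0,"yaw":5}]' && python3 -m handwheel '[{"claw":0,"x":0,"y":0,"z":0,"yaw":4.5},{"claw":0,"x":0,"y":0,"z":0,"yaw":2},{"claw":0,"x":0,"y":0,"z":0,"yaw":0},{"claw":0,"x":0,"y":0,"z":0,"yaw":0}]'
```

```text
clock: 8.17
eef_pos: [0.489, -0.1311, 0.2644]
ee_rot: [0.497, 0.868, -0.0, -0.001]
ft_force: [1.0, 0.0, -6.1]
finger_gap: 0.0219
gripper_force: 30.0
clock: 8.58
eef_pos: [0.5073, 0.025, 0.2645]
ee_rot: [0.497, 0.868, -0.001, -0.001]
ft_force: [0.7, 0.1, -6.2]
finger_gap: 0.0217
gripper_force: 30.0
clock: 9.0
eef_pos: [0.5214, 0.1781, 0.2642]
ee_rot: [0.497, 0.868, -0.001, -0.001]
ft_force: [0.9, -1.0, -6.0]
finger_gap: 0.0217
gripper_force: 30.0
clock: 9.42
eef_pos: [0.5276, 0.2354, 0.2643]
ee_rot: [0.557, 0.831, -0.001, -0.0]
ft_force: [0.1, -0.7, -5.9]
finger_gap: 0.0217
gripper_force: 30.0
clock: 9.75
eef_pos: [0.528, 0.2345, 0.2649]
ee_rot: [0.602, 0.798, -0.001, -0.0]
ft_force: [0.3, -0.7, -6.4]
finger_gap: 0.0215
gripper_force: 30.0
```

```bash
python3 -m handwheel '[{"claw":0,"x":0,"y":0,"z":8,"yaw":0},{"claw":0,"x":0,"y":0,"z":18,"yaw":0},{"claw":0,"x":0,"y":0,"z":22,"yaw":0},{"claw":0,"x":0,"y":0,"z":22,"yaw":0},{"claw":0,"x":0,"y":0,"z":18,"yaw":0}]' && python3 -m handwheel '[{"claw":0,"x":0,"y":0,"z":8,"yaw":0},{"claw":0,"x":0,"y":0,"z":4,"yaw":0},{"claw":0,"x":0,"y":0,"z":0,"yaw":0},{"claw":0,"x":0,"y":0,"z":0,"yaw":0}]'
python3 - <<'E'
from h import *
p,d=cams.capture("side"); cv2.imwrite("pics/s3.png",p)
W=cloud("side",d); z=W[...,2]
m=(abs(W[...,0]-.53)<.16)&(abs(W[...,1]-.235)<.16)&(z>.115)&(z<.14)&(p.max(2)<220)
q=W[m]; c=q.mean(0); n=np.linalg.svd(q-c)[2][2]; print("housing top",len(q),np.median(q[:,2]),rect(q),n)
for y in (.15,.235,.32): 
    pass
m=(abs(W[...,0]-.53)<.16)&(abs(W[...,1]-.235)<.16)&(z>.03)&(z<.065); print("lid",m.sum(),np.percentile(z[m],[50,90]),rect(W[m]))
T,d=cams.capture("top"); W=cloud("top",d); z=W[...,2]
m=(abs(W[...,0]-.53)<.16)&(abs(W[...,1]-.235)<.16)&(z>.115)&(z<.14); print("top housing",m.sum(),np.median(z[m]),rect(W[m]))
m=(abs(W[...,0]-.53)<.16)&(abs(W[...,1]-.235)<.16)&(z>.03)&(z<.065); print("lid",m.sum(),np.percentile(z[m],[50,90]),rect(W[m]))
E
```

```text
clock: 10.17
eef_pos: [0.5277, 0.2348, 0.1755]
ee_rot: [0.602, 0.799, -0.001, -0.0]
ft_force: [-0.6, 0.1, -5.8]
finger_gap: 0.0217
gripper_force: 30.0
clock: 10.5
eef_pos: [0.5291, 0.2354, 0.1664]
ee_rot: [0.602, 0.798, 0.001, 0.0]
ft_force: [0.5, 0.0, -5.5]
finger_gap: 0.0216
gripper_force: 30.0
housing top 284 0.13074902348095657 (array([550.8, 262.8]), array([ 58.4, 180.5]), 36.3) [ 2.40376575e-04  1.04934689e-02 -9.99944913e-01]
lid 3311 [0.0516119  0.05365946] (array([525.7, 236.9]), array([157.4, 207.9]), 15.7)
top housing 37 0.13268371899985154 (array([525.8, 166.6]), array([ 46.8, 106. ]), 49.5)
lid 940 [0.05029233 0.05384486] (array([534.4, 205.3]), array([157.2, 153.6]), 15.8)
```

View pics/s3.png

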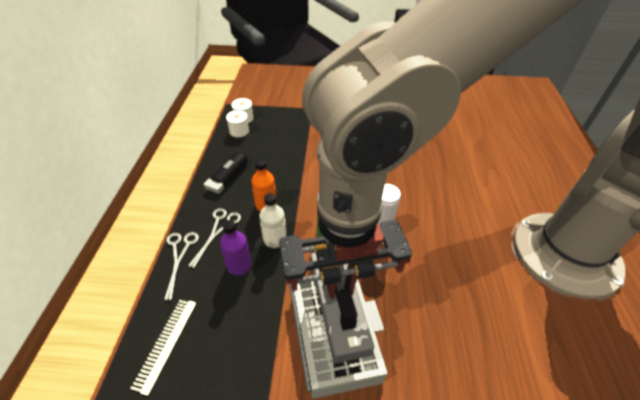

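The lamp hangs level over the shut lid at (350,335). My height band missed the housing top, so I lower it part way and measure again.

```bash
python3 -m handwheel '[{"claw":0,"x":0,"y":0,"z":6,"yaw":0},{"claw":0,"x":0,"y":0,"z":10,"yaw":0},{"claw":0,"x":0,"y":0,"z":8,"yaw":0},{"claw":0,"x":0,"y":0,"z":4,"yaw":0},{"claw":0,"x":0,"y":0,"z":0,"yaw":0}]'
cat > m.py <<'E'
from h import *
o=ctrl.observe(); h=o["eef_pos"][2]-.014; print(o["eef_pos"],"expect",h)
for n in("side","top"):
    p,d=cams.capture(n); W=cloud(n,d); z=W[...,2]
    m=(abs(W[...,0]-.53)<.13)&(abs(W[...,1]-.235)<.13)&(abs(z-h)<.012); m=cv2.morphologyEx(m.astype(np.uint8),cv2.MORPH_OPEN,np.ones((3,3)))
    k,l,st,_=cv2.connectedComponentsWithStats(m)
    for i in np.argsort(-st[1:,4])[:2]+1:
        q=W[l==i]; c=q.mean(0); nn=np.linalg.svd(q-c)[2][2]; print(n,len(q),np.median(q[:,2]),c.round(4),rect(q),nn.round(3))
        # ends: along basket y and x
        ex=np.array([np.cos(.276),np.sin(.276)]);ey=np.array([-ex[1],ex[0]])
        print("  along ex",np.percentile(q[:,:2]@ex,[1,99]),"ey",np.percentile(q[:,:2]@ey,[1,99]))
E
python3 m.py
```

```text
clock: 11.02
eef_pos: [0.5275, 0.2348, 0.136]
ee_rot: [0.602, 0.798, -0.001, -0.001]
ft_force: [-0.2, 0.1, -5.4]
finger_gap: 0.0217
gripper_force: 30.0
[0.52745479 0.23482257 0.13598011] expect 0.12198010678616135
side 1949 0.12290570481372598 [0.5173 0.2886 0.1225] (array([519.1, 266.5]), array([ 64.2, 127.8]), 16.0) [-0.022 -0.02  -1.   ]
  along ex [0.54101022 0.60391361] ey [0.06065513 0.17814029]
side 44 0.12253978278806821 [0.5772 0.1664 0.1219] (array([576.7, 166.5]), array([ 7.8, 19.3]), 16.0) [-0.745 -0.252 -0.617]
  along ex [0.59644412 0.60410501] ey [-0.00609412  0.01257454]
top 661 0.12218913988132529 [0.5437 0.1744 0.122 ] (array([543.1, 180.9]), array([64.1, 82.9]), 15.9) [ 0.014 -0.01   1.   ]
  along ex [0.54018649 0.60325162] ey [-0.01475276  0.06496557]
```

Lamp centre along the basket axes is (0.572, 0.082) against a target of (0.5735, 0.083). It is level and aligned, with the underside at about 0.082. Lower 10 mm more and settle.

```bash
python3 -m handwheel '[{"claw":0,"x":0,"y":1,"z":4,"yaw":0},{"claw":0,"x":0,"y":0,"z":4,"yaw":0},{"claw":0,"x":0,"y":0,"z":2,"yaw":0},{"claw":0,"x":0,"y":0,"z":0,"yaw":0},{"claw":0,"x":0,"y":0,"z":0,"yaw":0}]' && python3 -m handwheel '[{"claw":0,"x":0,"y":0,"z":0,"yaw":0},{"claw":0,"x":0,"y":0,"z":0,"yaw":0},{"claw":0,"x":0,"y":0,"z":0,"yaw":0},{"claw":0,"x":0,"y":0,"z":0,"yaw":0},{"claw":0,"x":0,"y":0,"z":0,"yaw":0}]'; python3 m.py
```

```text
clock: 11.53
eef_pos: [0.5294, 0.2355, 0.1275]
ee_rot: [0.602, 0.798, -0.0, -0.0]
ft_force: [0.2, -0.5, -5.1]
finger_gap: 0.0218
gripper_force: 30.0
clock: 11.95
eef_pos: [0.5295, 0.2356, 0.1277]
ee_rot: [0.602, 0.798, 0.0, 0.0]
ft_force: [-0.0, 0.7, -5.6]
finger_gap: 0.0218
gripper_force: 30.0
[0.52952596 0.23557077 0.12774198] expect 0.11374197893299519
side 1898 0.11470006463846133 [0.5193 0.2899 0.1143] (array([520.8, 268.5]), array([ 64.2, 125.2]), 15.9) [-0.02  -0.018 -1.   ]
  along ex [0.54342666 0.60616531] ey [0.06162545 0.17825852]
side 43 0.11442931670925094 [0.5792 0.1689 0.1139] (array([579.2, 169.1]), array([ 7.5, 21.1]), 4.8) [-0.705 -0.163 -0.691]
  along ex [0.59930874 0.60643384] ey [-0.00538825  0.01562011]
top 647 0.11313984503213659 [0.5452 0.1752 0.113 ] (array([544.9, 180.5]), array([63.8, 81.2]), 15.9) [-0.003  0.012 -1.   ]
  along ex [0.5419729  0.60456981] ey [-0.01440647  0.06423347]
```

Gap is about 21–22 mm, centred, level and still. Handing in.

```bash
python3 -c "
from station import ctrl
print(ctrl.finish_job())"
```

```text
the job is handed in; nothing more can be done
None
```

I shut the lid, carried the lamp over the containers, and handed the job in with the lamp still gripped, level and centred about 2 cm above the lid; the hand-in returned no verdict.

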